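Load a sample bottle into the bottle rotator

ROBOT

A 6-joint arm with a two-finger parallel gripper is mounted at the origin on the work surface. World frame = base frame: x ahead of the robot, y to its left, z up, the work surface at z = 0. Lengths are in mm, angles in rad, forces in N, time in s.
With the tool pointing down it reaches from about 400 to 925 mm from the base axis. Payload 12.5 kg.
Tool frame: the origin (TCP) lies midway between the tips of the shut fingers; the grasp point (between the pads) lies 19 mm behind it; z points along the fingers, y is the direction in which the jaws open and shut (so a half turn about z gives the same grasp; the last joint's range is limited). The gripper opens to 95 mm and grips with 3 to 60 N. Pads are 20 mm wide; open, the fingers measure 119 mm over their backs; the gripper's body (75 mm by 180 mm) begins 59 mm behind the grasp point.
Start: joints at [-1.319, 0.491, 1.559, -0, 1.092, -0.106], TCP at [218.908, -585.428, 214.661] pointing down, gripper open.
Joint ranges: [-3.1, 3.1], [-0.84, 2.19], [0.05, 2.79], [-1.13, 4.28], [0.06, 2.93], [-2.69, 2.69]. Speed limits (rad/s): [2.22, 2.22, 2.79, 3.14, 3.14, 3.14].

INTERFACE

Orientations are given as [roll, pitch, yaw] about the fixed x, y, z axes, in that order (R = Rz(yaw) Ry(pitch) Rx(roll)).
In Python, from cell import * gives the robot as it stands. The module is installed in compiled form; this text tells all that it offers.
- The arm moves only by the tool carry_out, never from a script. Its argument "moves" is a list of rows, each an object of numbers: "dx", "dy", "dz": the shift along the tool's x, y, z in m; "twist": the turn about the tool's z in degrees. A call has 1 to 5 rows; each row is the pose to reach, as a shift and turn from the pose commanded when the call began, along the tool's axes at that moment; what a row does not reach only later rows make up. A row lasts 1/10 s, in which the tool goes at most 50 mm and 8.59 degrees, less where a joint would pass 70% of its speed; a pose out of reach is approached as far as the arm can. A call with a gripper value outside its range is refused whole. "grip" is the finger opening in m, from 0 to 0.0951, set as the call begins (left out, the last holds). The fingers move at their own pace and stop on an object; the grip force is fixed at half the most. Time passes only in rows, so rows that repeat a pose let the fingers close. It gives the time, the measured TCP pose, the force and the opening at its end, in the units of the state.
- state(): the state, without advancing time (a new reading comes with each control period).
- read_camera(name): name is "scene" or "side" or "wrist"; returns (picture, depth): 400x640x3 uint8, red, green, blue; 400x640 float32, mm along the optical axis (not along the pixel's ray), 0 where there is no reading.
- camera_info(name): a dict with "mtx" (3x3 intrinsics, pixels), "R" (3x3) and "t" (3): a world point X has camera coordinates R X + t. Camera axes: x right, y down, z forward; pixel columns grow to the right and rows downward; lengths in mm; the calibration is good to about 2 mm. A picture is of the moment at which its call begins: read the wrist's pose just before it. camera_info takes no time and is no camera call; for the wrist camera it gives the pose at the moment of the call.
- job_done(): hands the job in, once; it reports no verdict.
The state is a dict: "t": time; "joints": joint angles; "qvel": joint speeds; "tau": joint torques, N m; "eef_pos": TCP position; "tcp_rot": TCP orientation; "ft_force": force on the tool from outside, world axes, zero at the start; "moment": the same for the moment, N m; "opening": opening from 0.0 (shut) to 1.0 (fully open).
Only numpy, scipy, OpenCV 4.12 (cv2) and the standard library are available. Lean on these libraries where they do the work, as an engineer would, in place of code of your own. Each camera call takes 0.05 s, during which the arm holds its last target. There are 200 camera calls.

TASK

Load the bottle with the orange cap into the bottle rotator. By hand, turn the rotor on its axle until its one empty pair of clips, hidden on the underside to begin with, stands at the very top, and leave it there; then lay the bottle across both clips, in line with its neighbours and with its cap pointing the same way as theirs, and press it straight down until it snaps home, without forcing it further. Let go, and leave the green-capped bottle and the other things on the bench where they are.

Things in the scene. Friction and masses are not known exactly. Their poses are not given: they have to be found in the camera images.
- rotator: Bottle rotator, a fixed machine: beige base 200 x 310 mm; blue drive housing with sloping panel and knob at its +y end (92 to 192 mm from the rotor's middle, 173 mm high); blue tail bracket at its -y end (96 mm from the middle, 135 mm high). Origin on the bench under the rotor's middle; y along the axle towards the housing, x level across it, z up.
- axle (a point): Middle of the rotor's axle, 112 mm above the bench; fixed to the rotator, same axes. The rotor on it: a hub 26 mm thick and two wheels 90 mm across, 36 mm either side of the middle, carrying 5 pairs of black C-shaped clips (12 mm wide, 60 mm clear between the two of a pair) every 72 degrees (1.257 rad). A bottle in a pair lies parallel to the axle, its axis 68 mm from it.
- rotor (a joint): Angle of the rotor about its axle, rad (may exceed a turn). 0 or a whole turn = the empty clips straight up; growing carries the top of the rotor towards the rotator's +x. It turns either way against a steady drag of about 0.25 N m (4 N at the bottles), helped or hindered by up to 0.08 N m as the rotor is out of balance, and stays where it is left.
- held_bottle (a point): Middle of one of the four white bottles already in the rotor, 1.257 rad further round than the empty clips in the sense of growing rotor. They have blue caps, at the tail bracket's end (-y), are as big as the loose bottle and fixed in their clips, reach 85 mm from the axle, and may be pushed, as may the wheels, to turn the rotor.
- empty_clip (a point): Point on the rotor, turning with it: where the middle of a bottle's axis lies when it is home in the one empty pair of clips, 68 mm from the axle. z points outward from the axle, y along the axle towards the drive housing. The two clips are centred 36 mm either side along y and end in a rigid saddle.
- clip_mouth (a point): Between the sprung lips of the empty clips, 10 mm further out than empty_clip, same axes. The mouth is 27 mm wide, flared outward to 46 mm (7 mm further out). A bottle laid on the lips lies 21 mm higher than home; pushed towards the axle it meets a resistance that peaks at about 13 N, then drops home.
- bottle: The loose white sample bottle with the orange cap, 150 mm long, 34 mm thick, 90 to 160 g, lying level in one of the two places of the rest. Origin at the middle of its length on its axis; its y axis runs along it from the cap (at -y; 24 mm long, 32 mm thick) to the bottom (+y). Free to roll about y.
- bottle_cap (a point): Middle of the orange cap, 63 mm from the bottle's origin towards its -y.
- green_bottle: An equal bottle with a green cap in the other place of the rest, to be left alone. Origin at its middle on its axis, y along it.
- rest: White bottle rest fixed to the bench: board 190 x 110 mm, 8 mm thick, with two places 45 mm either side of its origin along its x, each a pair of notched cheeks 40 mm either side of the middle, 42 mm high, carrying a lying bottle parallel to the rest's y, its axis 46 mm above the bench. Which bottle lies where varies. Origin on the bench under its middle.
- jar: Bystander: amber jar with a black lid, 72 mm across, 105 mm high. Origin under its middle.
- beaker: Bystander: open steel beaker, 68 mm across, 85 mm high. Origin under its middle.
- glove_box: Bystander: white and purple carton of gloves, 235 x 120 x 85 mm. Origin under its middle.
Mind the look-alikes: they are no part of the job. Leave any pink look-alike of the bottle alone.

How it is judged (in metres and radians):
On the way:
1. the empty pair of clips stands at the top of the rotor (within 0.2 rad) and the rotor is still (angle between empty_clip's own z axis and vertical below 0.2 rad and velocity of joint rotor between -0.1 and 0.1 rad/s), for 0.4 s.
At the end, for the whole second after the job is handed in: The bottle is snapped home in the empty clips (axis within 4 mm and 0.08 rad of its seat, centred along the axle within 12 mm, cap at the tail bracket's end like the others), these clips are still at the top of the rotor within 0.25 rad, bottle and rotor at rest (angle between empty_clip's own z axis and vertical below 0.25 rad and z of bottle in the frame of empty_clip between -0.004 and 0.004 m and x of bottle in the frame of empty_clip between -0.004 and 0.004 m and y of bottle in the frame of empty_clip between -0.012 and 0.012 m and angle between the y axis of bottle and the y axis of empty_clip, either way round below 0.08 rad and y of bottle_cap in the frame of empty_clip below -0.03 m and linear speed of bottle below 0.02 m/s and velocity of joint rotor between -0.1 and 0.1 rad/s); the robot touches nothing.
It fails at once if the bottle is forced into the rotator with more than 60 N (contact force between bottle and rotator above 60 N).
It fails at once if the green-capped bottle, the jar, the beaker or the glove box is moved by more than 30 mm (distance of any of green_bottle, jar, beaker, glove_box from where it was at the start of the episode above 0.03 m).
It also fails if it takes over 72 s, if anything falls off the work surface, if the arm or the gripper's body presses on something with over 40 N, if the wrist force passes 120 N, or if a joint passes its speed limit or range.

## Working session

There is one attempt and no reset: what is moved stays moved. The work goes in short steps, Python scripts to look and compute and a tool call to move; the robot and the scene stay as the last step left them, time stands still between calls to the robot, and variables do not carry over. Pictures are saved under pics/ and viewed, about 8 in all and at most 12, crops included, and the job is handed in when it is done.

Besides the shell and the picture viewer there is one more tool, called as name(argument=value, ...), one argument or row to a line, values as JSON. carry_out: Moves the arm, as the interface text tells. Its arguments: {"type":"object","properties":{"moves":{"type":"array","items":{"type":"object","properties":{"dx":{"type":"number"},"dy":{"type":"number"},"dz":{"type":"number"},"twist":{"type":"number"}}}},"grip":{"type":"number"}},"required":["moves"]}

```bash
mkdir -p pics; cat > h.py <<'E'
from cell import *
import numpy as np, cv2
def snap(n,f):
    ci=camera_info(n); p,d=read_camera(n)
    cv2.imwrite('pics/'+f+'.png',p[:,:,::-1]); np.savez('pics/'+f+'.npz',p=p,d=d,**{k:np.array(ci[k]) for k in('mtx','R','t')})
def W(f,pts):
    z=np.load('pics/'+f+'.npz'); out=[]
    for u,v in pts:
        q=z['d'][v-1:v+2,u-1:u+2]; q=q[q>0]; d=np.median(q) if q.size else np.nan
        c=d*np.linalg.inv(z['mtx'])@[u,v,1]; out.append(z['R'].T@(c-z['t']))
    return np.array(out)
def cloud(f):
    z=np.load('pics/'+f+'.npz'); d=z['d']; v,u=np.mgrid[:400,:640]
    c=np.stack([u,v,np.ones_like(u)],-1)@np.linalg.inv(z['mtx']).T*d[...,None]
    return (c-z['t'])@z['R'], z['p'], d>0
E
python3 - <<'E'
from h import *
for n in('scene','side','wrist'): snap(n,n+'0')
print(state())
a=np.vstack([cv2.imread('pics/scene0.png'),cv2.imread('pics/side0.png')]);cv2.imwrite('pics/a.png',cv2.resize(a,(480,600)))
E
```

```text
{'t': 0.15, 'joints': array([-1.31861865e+00,  4.91413325e-01,  1.55928252e+00, -6.69059613e-06,
        1.09171170e+00, -1.05585778e-01]), 'qvel': array([ 6.73266962e-04, -1.30008052e-03, -1.28501676e-03, -5.58929346e-04,
       -1.15550949e-03, -4.93891989e-05]), 'tau': array([ 3.19097635e-04, -6.12895060e+01, -2.58279580e+01,  6.92038774e-02,
        4.72810550e-02, -7.95098140e-05]), 'eef_pos': array([ 218.84881571, -585.25341649,  214.21009583]), 'tcp_rot': array([-3.14078167e+00, -7.99795358e-05,  3.57766507e-01]), 'ft_force': array([-0.27595793, -0.79608837,  0.02828429]), 'moment': array([ 0.01619855, -0.00348026, -0.03191084]), 'opening': 0.9972961451705971}
```

View pics/scene0.png

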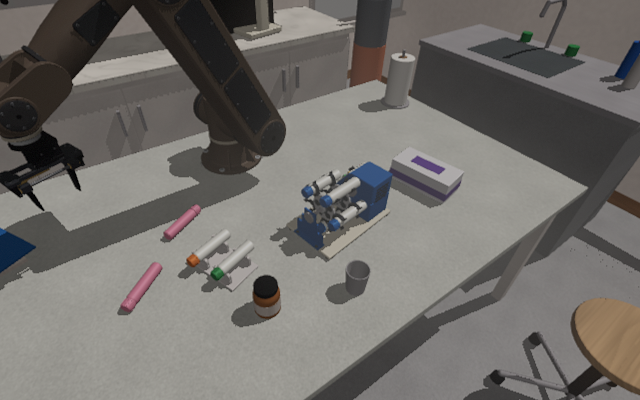

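View pics/side0.png

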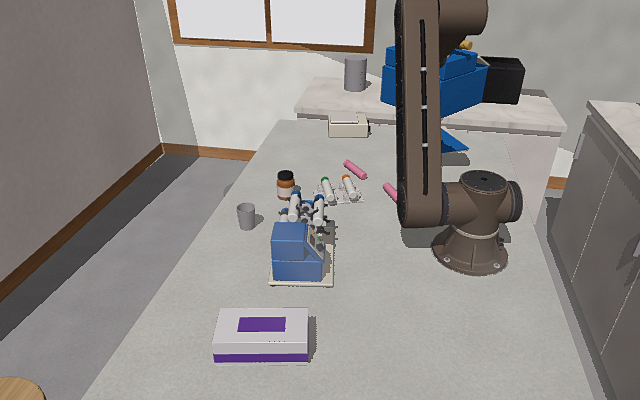

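Orange-capped bottle: cap (193,259), body to (228,235) in the scene view. Possible confusions: green-capped (218,272) and pink look-alikes (182,221), (142,286). Next a close crop and measurements.

```bash
python3 - <<'E'
from h import *
a=cv2.imread('pics/scene0.png')[145:305,150:410]; cv2.imwrite('pics/b.png',cv2.resize(a,None,fx=3,fy=3,interpolation=cv2.INTER_CUBIC))
for n,pts in dict(scene=[(193,259),(211,246),(225,236),(218,272),(235,260),(249,247),(355,266),(267,283),(427,165),(182,221)]).items():
    print(np.round(W(n+'0',pts)).tolist())
for n in('scene0','side0'):
    X,p,ok=cloud(n); hsv=cv2.cvtColor(p,cv2.COLOR_RGB2HSV); h,s,v=cv2.split(hsv)
    on=ok&(X[...,2]>3)&(X[...,2]<260)&(abs(X[...,1])<900)&(X[...,0]>250)&(X[...,0]<1100)
    for nm,m in dict(blue=(h>100)&(h<125)&(s>130),orange=(h>5)&(h<16)&(s>170),green=(h>50)&(h<80)&(s>120)).items():
        q=X[on&m]
        if len(q)>5: print(n,nm,len(q),q.min(0).round(),q.max(0).round(),np.median(q,0).round())
    bl=X[on&(h>100)&(h<125)&(s>130)]; bl=bl[(bl[:,0]>350)]
    if len(bl)>20:
        t=bl[bl[:,2]>160]; print(n,'housing top',len(t),cv2.minAreaRect(t[:,:2].astype(np.float32)) if len(t)>3 else '')
    # base plate points, low, beige
    for z0 in [(4,20)]:
        q=X[on&(X[...,2]<20)&(X[...,2]>4)]; print(n,len(q),q.min(0).round(),q.max(0).round())
E
```

```text
[[481.0, -348.0, 60.0], [462.0, -285.0, 57.0], [447.0, -234.0, 55.0], [563.0, -309.0, 59.0], [548.0, -251.0, 55.0], [527.0, -195.0, 55.0], [762.0, 16.0, 61.0], [702.0, -231.0, 106.0], [570.0, 526.0, 87.0], [286.0, -313.0, 31.0]]
scene0 blue 674 [511. -14.  69.] [646. 287. 193.] [578. 218. 174.]
scene0 orange 112 [ 465. -363.    5.] [ 735. -210.   80.] [ 485. -346.   56.]
scene0 green 98 [ 546. -326.   39.] [ 574. -298.   66.] [ 563. -314.   56.]
scene0 housing top 602 ((567.5379028320312, 147.51754760742188), (280.67083740234375, 103.2964859008789), 87.87906646728516)
scene0 5359 [ 250. -834.    4.] [948. 899.  20.]
side0 blue 432 [ 500. -283.    4.] [676. 296. 194.] [582. 284.  96.]
side0 orange 102 [ 457. -362.   47.] [ 726. -196.   90.] [ 682. -212.   75.]
side0 green 22 [ 478. -321.   49.] [569. 203. 133.] [ 556. -306.   61.]
side0 housing top 150 ((557.2938232421875, 146.71136474609375), (283.4102478027344, 106.28905487060547), 87.7960205078125)
side0 5946 [ 250. -900.    4.] [944. 755.  20.]
```

View pics/b.png

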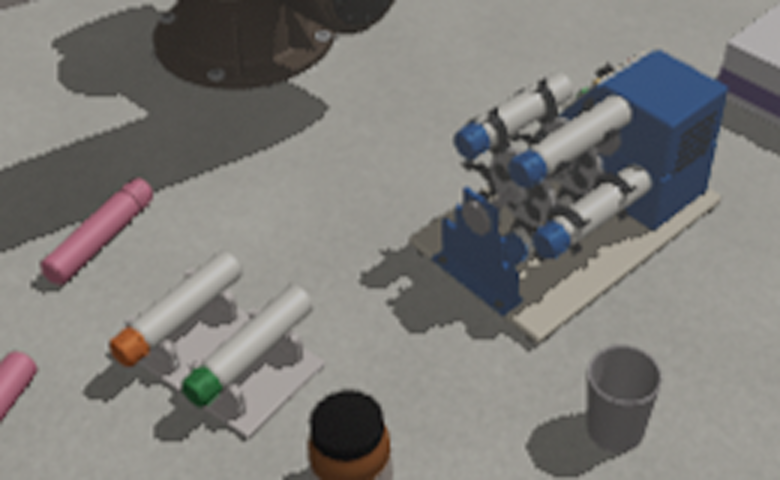

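```bash
cat >> h.py <<'E'
from scipy.spatial.transform import Rotation as Ro
def plan(x,y,z,yaw=None,cur=None):
    """shift in tool axes (m) and twist (deg) from current measured pose to world pose (mm, rad)"""
    s=state(); p=np.array(s['eef_pos']); R=Ro.from_euler('xyz',s['tcp_rot']).as_matrix()
    d=R.T@(np.array([x,y,z])-p)/1000; tw=0 if yaw is None else -np.degrees((yaw-s['tcp_rot'][2]+np.pi/2)%np.pi-np.pi/2)
    print('plan',np.round(d,4).tolist(),'twist',round(tw,2),'pos',p.round(1),'rpy',np.round(s['tcp_rot'],4),'F',np.round(s['ft_force'],1),'op',round(s['opening'],3),'t',round(s['t'],2))
E
python3 - <<'E'
from h import *
ci=camera_info('wrist'); R=np.array(ci['R']);t=np.array(ci['t']); s=state()
T=Ro.from_euler('xyz',s['tcp_rot']).as_matrix()
print('cam in tool',T.T@(-R.T@t-s['eef_pos']),'\n',(R@T).round(3),'\n',ci['mtx'])
plan(500,-330,400,0.36)
X,p,ok=cloud('scene0')
m=ok&(X[...,0]>400)&(X[...,0]<760)&(X[...,1]>-120)&(X[...,1]<360)
# housing top plane
q=X[m&(X[...,2]>165)&(X[...,2]<182)]; print(np.median(q,0), cv2.minAreaRect(q[:,:2].astype(np.float32)))
E
```

```text
cam in tool [  75.25593116    1.36294516 -170.4991903 ] 
 [[-0.001  1.     0.   ]
 [-0.963 -0.001 -0.271]
 [-0.271 -0.     0.963]] 
 [[288.41120714   0.         321.22501422]
 [  0.         288.41120714 199.71807333]
 [  0.           0.           1.        ]]
plan [0.3527, -0.1408, -0.1856] twist -0.13 pos [ 218.8 -585.3  214.2] rpy [-3.1408e+00 -1.0000e-04  3.5780e-01] F [-0.3 -0.8  0. ] op 0.997 t 0.15
[559.28078813 191.84659495 173.76994629] ((551.9744262695312, 147.49183654785156), (287.3948669433594, 138.3788604736328), 87.3966293334961)
```

carry_out(
  moves=[
    {"dx": 0.0,"dy": 0,"dz": -0.05},
    {"dx": 0.03,"dy": -0.01,"dz": -0.1},
    {"dx": 0.07,"dy": -0.03,"dz": -0.13},
    {"dx": 0.12,"dy": -0.05,"dz": -0.14},
    {"dx": 0.16,"dy": -0.07,"dz": -0.15},
  ],
)

```text
schema error: expected keys dx, dy, dz, twist
```

carry_out(
  moves=[
    {"dx": 0.045,"dy": -0.01,"dz": -0.01},
    {"dx": 0.09,"dy": -0.03,"dz": -0.02},
    {"dx": 0.13,"dy": -0.05,"dz": -0.02},
    {"dx": 0.17,"dy": -0.07,"dz": -0.02},
    {"dx": 0.18,"dy": -0.07,"dz": -0.02},
  ],
)

```text
schema error: expected keys dx, dy, dz, twist
```

carry_out(
  moves=[
    {"dx": 0.0,"dy": 0.0,"dz": 0.0},
    {"dx": 0.0,"dy": 0.0,"dz": 0.0},
  ],
)

```text
schema error: expected keys dx, dy, dz, twist
```

```bash
python3 - <<'E'
from h import *
snap('wrist','w1')
plan(500,-50,450,0.0)
E
```

```text
plan [0.4508, -0.4031, -0.2354] twist 20.5 pos [ 218.8 -585.3  214.3] rpy [-3.141e+00 -1.000e-04  3.577e-01] F [-0.4 -0.1  0.7] op 0.996 t 0.2
```

View pics/w1.png

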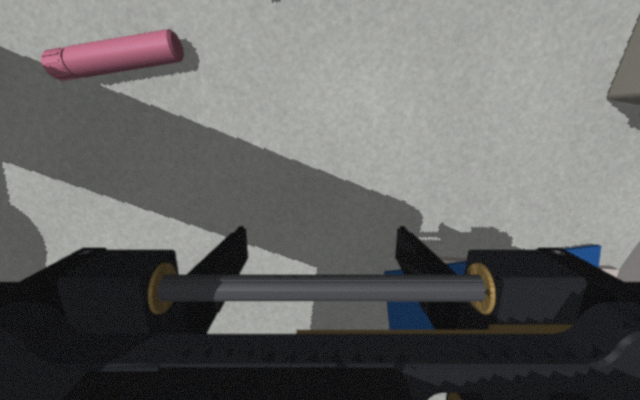

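The rows need all four keys, so nothing has moved. This view is still from the start pose: pink look-alike (110,55), fingers at the bottom.

carry_out(
  moves=[
    {"dx": 0.0,"dy": 0,"dz": -0.05,"twist": 0},
    {"dx": 0.03,"dy": -0.01,"dz": -0.1,"twist": 0},
    {"dx": 0.07,"dy": -0.03,"dz": -0.13,"twist": 0},
    {"dx": 0.12,"dy": -0.05,"dz": -0.14,"twist": 0},
    {"dx": 0.16,"dy": -0.07,"dz": -0.15,"twist": 0},
  ],
)

```text
t: 0.7
eef_pos: [337.2, -471.0, 363.0]
tcp_rot: [3.14, -0.0, 0.357]
ft_force: [1.0, 0.4, 0.2]
opening: 0.996
```

carry_out(
  moves=[
    {"dx": 0.03,"dy": -0.01,"dz": -0.01,"twist": 0},
    {"dx": 0.06,"dy": -0.03,"dz": -0.02,"twist": 0},
    {"dx": 0.09,"dy": -0.05,"dz": -0.02,"twist": 0},
    {"dx": 0.12,"dy": -0.07,"dz": -0.02,"twist": 0},
    {"dx": 0.12,"dy": -0.07,"dz": -0.02,"twist": 0},
  ],
)

```text
t: 1.2
eef_pos: [425.9, -361.5, 382.2]
tcp_rot: [-3.142, -0.001, 0.361]
ft_force: [-0.0, -0.1, 1.2]
opening: 1.002
```

carry_out(
  moves=[
    {"dx": 0.0,"dy": 0.0,"dz": 0.0,"twist": 0},
    {"dx": 0.0,"dy": 0.0,"dz": 0.0,"twist": 0},
  ],
)

```text
t: 1.4
eef_pos: [423.8, -365.0, 381.8]
tcp_rot: [-3.142, 0.0, 0.357]
ft_force: [-0.5, -0.3, 0.0]
opening: 1.0
```

```bash
python3 - <<'E'
from h import *
snap('wrist','w2')
plan(500,-50,450,0.0)
E
```

```text
plan [0.1816, -0.2687, -0.0683] twist 20.44 pos [ 423.7 -365.2  381.8] rpy [-3.1415e+00  3.0000e-04  3.5680e-01] F [ 0.4 -0.2 -0.5] op 1.001 t 1.45
```

View pics/w2.png

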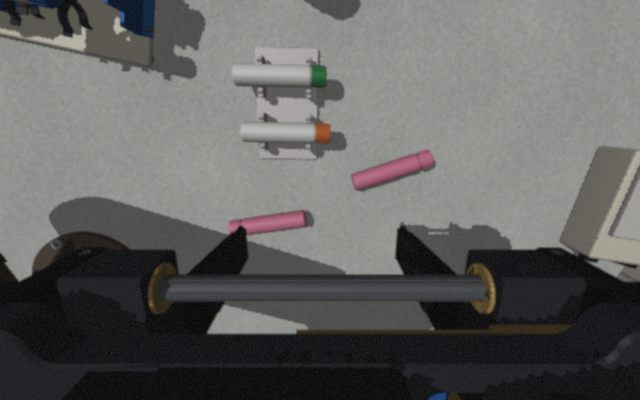

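Orange cap at (322,133), bottle bottom (242,132); green above it at (318,76); pinks at (392,170) and (268,223). Now over to the rotator.

carry_out(
  moves=[
    {"dx": 0.02,"dy": -0.045,"dz": -0.01,"twist": 4},
    {"dx": 0.03,"dy": -0.09,"dz": -0.03,"twist": 8},
    {"dx": 0.05,"dy": -0.13,"dz": -0.05,"twist": 12},
    {"dx": 0.07,"dy": -0.17,"dz": -0.06,"twist": 16},
    {"dx": 0.09,"dy": -0.21,"dz": -0.07,"twist": 20},
  ],
)

```text
t: 1.95
eef_pos: [434.5, -135.5, 452.6]
tcp_rot: [3.141, -0.001, 0.004]
ft_force: [0.0, 0.4, -0.5]
opening: 0.997
```

carry_out(
  moves=[
    {"dx": -0.01,"dy": -0.045,"dz": 0,"twist": 0.5},
    {"dx": -0.03,"dy": -0.09,"dz": 0,"twist": 0.5},
    {"dx": -0.04,"dy": -0.13,"dz": 0,"twist": 0.5},
    {"dx": -0.04,"dy": -0.17,"dz": 0,"twist": 0.5},
    {"dx": -0.04,"dy": -0.2,"dz": 0,"twist": 0.5},
  ],
)

```text
t: 2.45
eef_pos: [392.7, 64.5, 452.3]
tcp_rot: [-3.142, -0.001, -0.001]
ft_force: [1.0, 0.6, -0.4]
opening: 1.0
```

carry_out(
  moves=[
    {"dx": 0.0,"dy": 0.0,"dz": 0.0,"twist": 0},
    {"dx": 0.0,"dy": 0.0,"dz": 0.0,"twist": 0},
  ],
)

```text
t: 2.65
eef_pos: [393.3, 63.1, 451.9]
tcp_rot: [3.141, 0.0, 0.001]
ft_force: [-0.2, -0.3, 0.1]
opening: 1.003
```

```bash
python3 - <<'E'
from h import *
snap('wrist','w3')
plan(500,100,450,0.0)
X,p,ok=cloud('w2'); h,s,v=cv2.split(cv2.cvtColor(p,cv2.COLOR_RGB2HSV))
for nm,m in dict(orange=(h>4)&(h<17)&(s>150),green=(h>50)&(h<85)&(s>100)).items():
    q=X[m&ok&(X[...,2]>20)&(X[...,2]<80)&(X[...,0]>400)&(X[...,0]<620)]; print(nm,len(q),q.min(0).round(),q.max(0).round(),np.median(q,0).round(1))
m=ok&(X[...,2]>52)&(X[...,2]<75)&(X[...,0]>400)&(X[...,0]<620)&(X[...,1]>-380)&(X[...,1]<-150)
n,L,st,c=cv2.connectedComponentsWithStats(m.astype(np.uint8))
for i in range(1,n):
    if st[i,4]>150:
        q=X[L==i][:,:2].astype(np.float32); vx,vy,x0,y0=cv2.fitLine(q,cv2.DIST_L2,0,1,1).ravel()
        t=(q-[x0,y0])@[vx,vy]; print(c[i].round(),len(q),'dir',vx,vy,'yaw',np.arctan2(-vx,vy),'mid',np.array([x0,y0])+(t.max()+t.min())/2*np.array([vx,vy]),'len',np.ptp(t),'ztop',X[L==i][:,2].max(),np.percentile(X[L==i][:,2],90))
E
```

```text
plan [0.1066, -0.0374, 0.0018] twist -0.03 pos [393.4  62.7 451.8] rpy [ 3.1412e+00  2.0000e-04 -5.0000e-04] F [-0.2 -0.3 -0.1] op 1.002 t 2.7
orange 224 [ 457. -364.   52.] [ 488. -336.   65.] [ 473.7 -350.1   60.5]
green 273 [ 538. -326.   48.] [ 570. -300.   65.] [ 553.4 -313.1   60.7]
[279.  75.] 1973 dir 0.3334727 -0.94275975 yaw -2.801608 mid [ 533.8544  -254.14084] len 149.2125 ztop 65.9703859296232 63.48593634713162
[285. 132.] 1706 dir 0.3299886 -0.9439849 yaw -2.8053012 mid [ 452.9225 -290.8771] len 150.02438 ztop 65.48428821573619 63.398042584482724
```

View pics/w3.png

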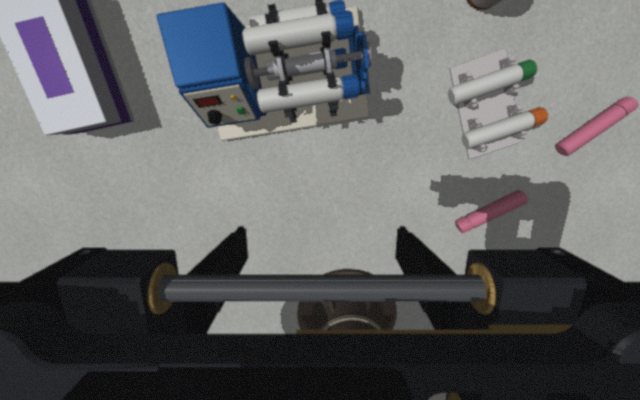

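```bash
cat > fit.py <<'E'
from h import *
from scipy.optimize import least_squares
def fit(f,g=(575,120,0.1,3.14),fix=None):
    X,p,ok=cloud(f); h,s,v=cv2.split(cv2.cvtColor(p,cv2.COLOR_RGB2HSV))
    m=ok&(X[...,2]>60)&(X[...,2]<205)&(abs(X[...,0]-g[0])<130)&(abs(X[...,1]-g[1])<130)&(s<50)&(v>140)
    P=X[m]
    def loc(q,P):
        c,s_=np.cos(q[2]),np.sin(q[2]); d=P[:,:2]-[q[0],q[1]]
        return d[:,0]*c+d[:,1]*s_, -d[:,0]*s_+d[:,1]*c
    def res(q):
        x,y=loc([q[0],g[1],q[1]],P); z=P[:,2]-112
        D=np.min([np.abs(np.hypot(x-68*np.sin(q[2]+k*2*np.pi/5),z-68*np.cos(q[2]+k*2*np.pi/5))-17) for k in (1,2,3,4)],0)
        return D
    best=None
    for a in np.arange(g[3]-.6,g[3]+.61,.2) if fix is None else [fix]:
        r=least_squares(res,[g[0],g[2],a],loss='soft_l1',f_scale=2)
        if best is None or r.cost<best.cost: best=r
    q=best.x; D=res(q); 
    # along-axle position: extent of the white bodies + blue caps, and housing front
    b=ok&(h>100)&(h<125)&(s>120)&(abs(X[...,0]-g[0])<130)&(abs(X[...,1]-g[1])<240)
    B=X[b]; x,y=loc([q[0],g[1],q[1]],B)
    hs=(B[:,2]>160)&(y>60)
    print(f,'n',len(P),'x at y=%g:'%g[1],q[0].round(1),'yaw',q[1].round(4),'phi',q[2].round(3),'med res',np.median(D).round(2))
    if hs.sum(): print('housing top y range',np.percentile(y[hs],[1,50,99]).round(1),'x',np.percentile(x[hs],[1,99]).round(1),'z',np.median(B[hs,2]).round(1))
    cp=(np.hypot(x,B[:,2]-112)<86)&(np.hypot(x,B[:,2]-112)>55)&(y<20)
    if cp.any(): print('caps y',np.percentile(y[cp],[1,50,99]).round(1))
    x,y=loc([q[0],g[1],q[1]],P); w=D<3; print('white y',np.percentile(y[w],[1,99]).round(1))
    return q
E
python3 - <<'E'
from fit import *
fit('w3'); fit('scene0'); 
E
```

```text
w3 n 3809 x at y=120: 549.8 yaw 0.1345 phi 4.227 med res 0.64
housing top y range [ 60.6 107.5 156.8] x [-21.5  78.4] z 173.2
caps y [-130.4  -96.7  -83.2]
white y [-80.   40.5]
scene0 n 676 x at y=120: 548.9 yaw 0.1396 phi 2.971 med res 1.19
housing top y range [ 62.8 106.6 155.3] x [-10.2  82.8] z 173.8
caps y [-129.5  -96.1  -83.7]
white y [-80.3  40. ]
```

Rotator fits well from two cameras: axle middle ≈ (554,87,112), yaw ≈ 0.136, and rotor ≈ 2.97 rad, so the empty pair is near the bottom. I'll sweep the upper bottles towards −x with the shut fingers, using tool yaw 1.707, where tool y is the rotator's +x.

carry_out(
  moves=[
    {"dx": 0.044,"dy": -0.006,"dz": 0.01,"twist": -8.5},
    {"dx": 0.088,"dy": -0.013,"dz": 0.03,"twist": -17},
    {"dx": 0.132,"dy": -0.02,"dz": 0.05,"twist": -25.5},
    {"dx": 0.176,"dy": -0.026,"dz": 0.07,"twist": -34},
    {"dx": 0.22,"dy": -0.033,"dz": 0.09,"twist": -42.5},
  ],
  grip=0,
)

```text
t: 3.2
eef_pos: [615.3, 94.5, 360.6]
tcp_rot: [3.142, 0.0, 0.745]
ft_force: [0.2, -0.2, -0.5]
opening: 0.636
```

carry_out(
  moves=[
    {"dx": 0,"dy": 0,"dz": 0,"twist": -8.5},
    {"dx": 0,"dy": 0,"dz": 0,"twist": -17},
    {"dx": 0,"dy": 0,"dz": 0,"twist": -25.5},
    {"dx": 0,"dy": 0,"dz": 0,"twist": -34},
    {"dx": 0,"dy": 0,"dz": 0,"twist": -42.5},
  ],
)

```text
t: 3.7
eef_pos: [613.7, 94.2, 361.5]
tcp_rot: [-3.141, 0.0, 1.487]
ft_force: [-0.4, -0.3, 0.1]
opening: 0.217
```

carry_out(
  moves=[
    {"dx": 0,"dy": 0,"dz": 0,"twist": -8.5},
    {"dx": 0,"dy": 0,"dz": 0,"twist": -12.8},
    {"dx": 0,"dy": 0,"dz": 0,"twist": -12.8},
    {"dx": 0,"dy": 0,"dz": 0,"twist": -12.8},
  ],
)

```text
t: 4.1
eef_pos: [613.5, 95.0, 361.7]
tcp_rot: [-3.141, 0.0, 1.703]
ft_force: [0.4, 0.6, 0.0]
opening: 0.006
```

```bash
cat >> h.py <<'E'
A=np.array([554.,87.,112.]); YR=0.136; YT=YR+np.pi/2
def rot(x,y,z,yaw=YT): # plan to rotator-frame point relative to axle middle
    e=np.array([np.cos(YR),np.sin(YR)]); u=np.array([-e[1],e[0]]); p=A[:2]+x*e+y*u
    s=state()['eef_pos']; d=np.array(s[:2])-A[:2]; print('rel axle now',(d@e).round(1),(d@u).round(1),round(s[2]-112,1))
    plan(p[0],p[1],112+z,yaw)
E
python3 - <<'E'
from h import *
rot(63,0,35); print(state()['joints'])
snap('wrist','w4')
E
```

```text
rel axle now 60.0 -0.1 249.7
plan [0.0001, 0.003, 0.2147] twist -0.23 pos [613.5  95.  361.7] rpy [-3.1413e+00  1.0000e-04  1.7028e+00] F [0.4 0.6 0. ] op 0.006 t 4.1
[ 4.74075723e-02  3.81393742e-01  1.34875289e+00 -1.68169548e-04
  1.41173236e+00 -8.45385590e-02]
```

View pics/w4.png

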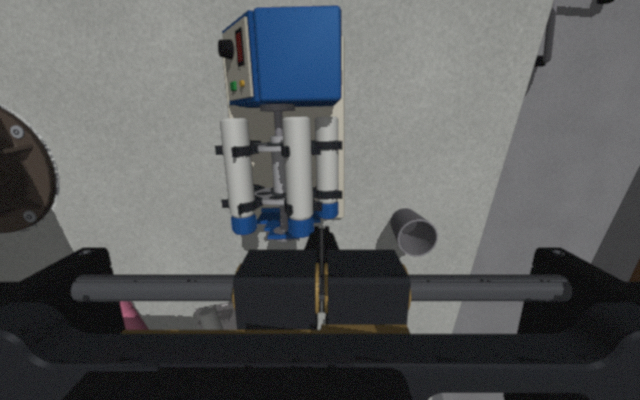

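Bottles in the rotor at columns 237, 299 and 327, matching the fit (−46°, 26°, 98°). The shut fingers at column 321 sit right of the top one. Descend and do the first sweep.

carry_out(
  moves=[
    {"dx": 0,"dy": 0.003,"dz": 0.045,"twist": 0},
    {"dx": 0,"dy": 0.003,"dz": 0.09,"twist": 0},
    {"dx": 0,"dy": 0.003,"dz": 0.13,"twist": 0},
    {"dx": 0,"dy": 0.003,"dz": 0.17,"twist": 0},
    {"dx": 0,"dy": 0.003,"dz": 0.19,"twist": 0},
  ],
)

```text
t: 4.65
eef_pos: [615.0, 96.3, 168.5]
tcp_rot: [-3.138, -0.0, 1.705]
ft_force: [-0.2, 0.0, 1.1]
opening: 0.004
```

carry_out(
  moves=[
    {"dx": 0,"dy": 0,"dz": 0.01,"twist": 0},
    {"dx": 0,"dy": 0,"dz": 0.025,"twist": 0},
    {"dx": 0,"dy": 0,"dz": 0.025,"twist": 0},
    {"dx": 0,"dy": -0.005,"dz": 0.025,"twist": 0},
    {"dx": 0,"dy": -0.01,"dz": 0.025,"twist": 0},
  ],
)

```text
t: 5.15
eef_pos: [608.4, 95.5, 149.1]
tcp_rot: [3.135, 0.001, 1.707]
ft_force: [12.4, 2.8, 11.2]
opening: 0.001
```

carry_out(
  moves=[
    {"dx": 0,"dy": -0.008,"dz": 0,"twist": 0},
    {"dx": 0,"dy": -0.016,"dz": 0,"twist": 0},
    {"dx": 0,"dy": -0.023,"dz": 0.0,"twist": 0},
    {"dx": 0,"dy": -0.03,"dz": 0.003,"twist": 0},
    {"dx": 0,"dy": -0.036,"dz": 0.006,"twist": 0},
  ],
)

```text
t: 5.65
eef_pos: [571.8, 90.5, 143.0]
tcp_rot: [3.136, 0.001, 1.707]
ft_force: [5.4, 1.4, 3.7]
opening: 0.004
```

```bash
python3 - <<'E'
from h import *
rot(-25,0,25)
E
```

```text
rel axle now 18.1 1.1 31.0
plan [-0.0011, -0.0431, 0.0058] twist -0.01 pos [571.8  90.5 143. ] rpy [3.1360e+00 6.0000e-04 1.7067e+00] F [5.4 1.4 3.7] op 0.004 t 5.65
```

carry_out(
  moves=[
    {"dx": 0,"dy": -0.008,"dz": 0.001,"twist": 0},
    {"dx": 0,"dy": -0.016,"dz": 0.002,"twist": 0},
    {"dx": 0,"dy": -0.024,"dz": 0.004,"twist": 0},
    {"dx": 0,"dy": -0.032,"dz": 0.006,"twist": 0},
    {"dx": 0,"dy": -0.04,"dz": 0.008,"twist": 0},
  ],
)

```text
t: 6.15
eef_pos: [530.7, 85.0, 132.4]
tcp_rot: [3.141, 0.0, 1.707]
ft_force: [9.0, 1.0, -5.7]
opening: 0.001
```

carry_out(
  moves=[
    {"dx": 0,"dy": 0.003,"dz": 0,"twist": 0},
    {"dx": 0,"dy": 0.003,"dz": -0.03,"twist": 0},
    {"dx": 0,"dy": 0.003,"dz": -0.07,"twist": 0},
    {"dx": 0,"dy": 0.003,"dz": -0.11,"twist": 0},
    {"dx": 0,"dy": 0.003,"dz": -0.15,"twist": 0},
  ],
)

```text
t: 6.65
eef_pos: [533.1, 85.6, 284.1]
tcp_rot: [-3.139, -0.0, 1.707]
ft_force: [0.9, -0.5, -0.6]
opening: 0.005
```

carry_out(
  moves=[
    {"dx": -0.04,"dy": 0,"dz": -0.02,"twist": 0},
    {"dx": -0.08,"dy": 0,"dz": -0.04,"twist": 0},
    {"dx": -0.08,"dy": 0,"dz": -0.04,"twist": 0},
    {"dx": -0.08,"dy": 0,"dz": -0.04,"twist": 0},
  ],
)

```text
t: 7.05
eef_pos: [544.3, 5.8, 322.5]
tcp_rot: [-3.14, -0.0, 1.705]
ft_force: [-0.2, 0.3, -0.3]
opening: 0.003
```

```bash
python3 - <<'E'
from fit import *
snap('wrist','w5'); q=fit('w5',g=(552,103,.136,1.6)); q=fit('w5',g=(552,103,.136,1.6),fix=1.6); rot(58,0,35)
E
```

```text
w5 n 6142 x at y=103: 551.8 yaw 3.2912 phi 2.114 med res 0.5
housing top y range [64.1 76.3 89.2] x [-42.9  66.9] z 182.7
caps y [-90.  -79.7 -77.3]
white y [-58.3  60.6]
w5 n 6142 x at y=103: 553.7 yaw 0.1564 phi 1.671 med res 1.25
housing top y range [77.3 82.2 91.2] x [-22.6  79.3] z 172.5
caps y [-111.   -77.8  -65.7]
white y [-60.4  58.8]
rel axle now -20.6 -78.3 210.1
plan [0.0782, 0.079, 0.1749] twist -0.03 pos [544.2   6.6 322.1] rpy [-3.1395e+00 -7.0000e-04  1.7063e+00] F [-0.4  0.1 -0.2] op 0.003 t 7.1
```

View pics/w5.png

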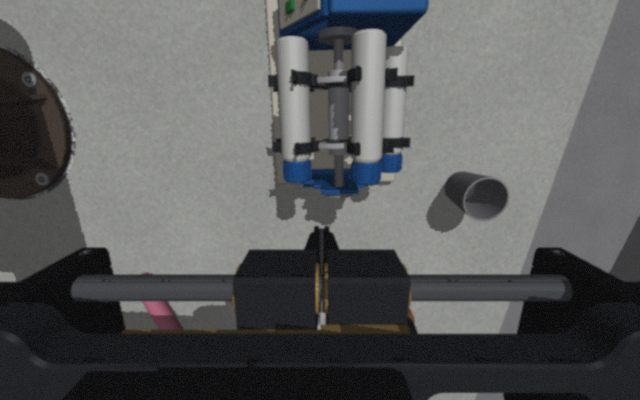

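View: bottles at columns 293, 369, 397, one still standing at far right, so the empty pair probably began at about 242° rather than 170°. I'll fix the axle and fit the angle alone.

```bash
cat > phi.py <<'E'
from h import *
def phis(f,show=True):
    X,p,ok=cloud(f); h,s,v=cv2.split(cv2.cvtColor(p,cv2.COLOR_RGB2HSV))
    c,s_=np.cos(YR),np.sin(YR); d=X[...,:2]-A[:2]; x=d[...,0]*c+d[...,1]*s_; y=-d[...,0]*s_+d[...,1]*c; z=X[...,2]-112
    m=ok&(s<50)&(v>140)&(abs(y)<76)&(abs(np.hypot(x,z)-68)<19)
    x,z=x[m],z[m]; a=np.arange(0,2*np.pi,.005)
    C=[np.minimum(np.min([np.abs(np.hypot(x-68*np.sin(t+k*2*np.pi/5),z-68*np.cos(t+k*2*np.pi/5))-17) for k in(1,2,3,4)],0),6).mean() for t in a]
    C=np.array(C)
    for i in np.argsort(C):
        if C[i]<=C[i-1] and C[i]<=C[(i+1)%len(C)] and C[i]<3: print(f,'phi',a[i].round(3),'deg',np.degrees(a[i]).round(1),'cost',C[i].round(3))
E
python3 - <<'E'
from phi import *
for f in('w3','scene0','side0','w4','w5'): phis(f)
E
```

```text
w3 phi 2.97 deg 170.2 cost 0.724
w3 phi 4.225 deg 242.1 cost 0.728
w3 phi 1.715 deg 98.3 cost 1.559
w3 phi 5.48 deg 314.0 cost 2.6
scene0 phi 2.965 deg 169.9 cost 1.334
scene0 phi 4.225 deg 242.1 cost 1.336
scene0 phi 1.705 deg 97.7 cost 2.625
scene0 phi 5.475 deg 313.7 cost 2.728
side0 phi 2.97 deg 170.2 cost 1.796
side0 phi 4.225 deg 242.1 cost 1.798
side0 phi 1.715 deg 98.3 cost 2.405
w4 phi 2.97 deg 170.2 cost 0.63
w4 phi 4.23 deg 242.4 cost 0.636
w4 phi 1.715 deg 98.3 cost 1.786
w4 phi 5.48 deg 314.0 cost 2.512
w4 phi 0.46 deg 26.4 cost 2.953
w5 phi 4.17 deg 238.9 cost 0.622
w5 phi 2.91 deg 166.7 cost 0.628
w5 phi 1.66 deg 95.1 cost 1.651
w5 phi 5.42 deg 310.5 cost 2.495
```

Rotor turned by about 75° as planned, so it's now 2.91 rad (166.7°) and started at 4.23. The bottle visible at +95° rules out the other branch. Second sweep.

carry_out(
  moves=[
    {"dx": 0.03,"dy": 0.03,"dz": 0.02,"twist": 0},
    {"dx": 0.06,"dy": 0.06,"dz": 0.04,"twist": 0},
    {"dx": 0.078,"dy": 0.08,"dz": 0.07,"twist": 0},
    {"dx": 0.078,"dy": 0.08,"dz": 0.1,"twist": 0},
    {"dx": 0.078,"dy": 0.08,"dz": 0.1,"twist": 0},
  ],
)

```text
t: 7.6
eef_pos: [611.2, 96.2, 217.9]
tcp_rot: [-3.132, -0.001, 1.709]
ft_force: [-0.4, -0.6, 0.2]
opening: 0.005
```

carry_out(
  moves=[
    {"dx": 0,"dy": 0,"dz": 0.035,"twist": 0},
    {"dx": 0,"dy": 0,"dz": 0.07,"twist": 0},
    {"dx": 0,"dy": 0,"dz": 0.075,"twist": 0},
    {"dx": 0,"dy": -0.005,"dz": 0.075,"twist": 0},
    {"dx": 0,"dy": -0.01,"dz": 0.075,"twist": 0},
  ],
)

```text
t: 8.1
eef_pos: [604.9, 93.3, 150.4]
tcp_rot: [3.137, 0.0, 1.707]
ft_force: [8.3, 2.9, 9.0]
opening: 0.009
```

carry_out(
  moves=[
    {"dx": 0,"dy": -0.008,"dz": 0,"twist": 0},
    {"dx": 0,"dy": -0.016,"dz": 0,"twist": 0},
    {"dx": 0,"dy": -0.023,"dz": 0.0,"twist": 0},
    {"dx": 0,"dy": -0.03,"dz": 0.003,"twist": 0},
    {"dx": 0,"dy": -0.036,"dz": 0.006,"twist": 0},
  ],
)

```text
t: 8.6
eef_pos: [567.9, 88.1, 143.0]
tcp_rot: [3.139, 0.0, 1.707]
ft_force: [2.5, 0.9, 3.0]
opening: 0.005
```

carry_out(
  moves=[
    {"dx": 0,"dy": -0.008,"dz": 0.001,"twist": 0},
    {"dx": 0,"dy": -0.016,"dz": 0.002,"twist": 0},
    {"dx": 0,"dy": -0.024,"dz": 0.004,"twist": 0},
    {"dx": 0,"dy": -0.031,"dz": 0.006,"twist": 0},
    {"dx": 0,"dy": -0.037,"dz": 0.008,"twist": 0},
  ],
)

```text
t: 9.1
eef_pos: [530.8, 83.1, 133.4]
tcp_rot: [3.141, -0.0, 1.707]
ft_force: [7.6, 1.2, -4.4]
opening: 0.005
```

carry_out(
  moves=[
    {"dx": 0,"dy": 0.003,"dz": 0,"twist": 0},
    {"dx": 0,"dy": 0.003,"dz": -0.03,"twist": 0},
    {"dx": 0,"dy": 0.003,"dz": -0.07,"twist": 0},
    {"dx": 0,"dy": 0.003,"dz": -0.11,"twist": 0},
    {"dx": 0,"dy": 0.003,"dz": -0.15,"twist": 0},
  ],
)

```text
t: 9.6
eef_pos: [533.4, 83.6, 285.1]
tcp_rot: [-3.139, -0.0, 1.707]
ft_force: [0.6, 0.9, 0.0]
opening: 0.005
```

```bash
python3 - <<'E'
from phi import *
snap('scene','s6'); snap('wrist','w6'); phis('s6'); phis('w6'); rot(58,0,35)
E
```

```text
s6 phi 1.66 deg 95.1 cost 1.248
s6 phi 4.175 deg 239.2 cost 1.267
s6 phi 2.92 deg 167.3 cost 1.451
w6 phi 1.665 deg 95.4 cost 0.587
w6 phi 4.175 deg 239.2 cost 0.59
w6 phi 2.92 deg 167.3 cost 0.599
w6 phi 5.425 deg 310.8 cost 2.949
rel axle now -19.1 -0.7 176.5
plan [0.0008, 0.0762, 0.142] twist 0.01 pos [535.2  83.7 288.5] rpy [3.1353e+00 6.0000e-04 1.7070e+00] F [ 0.4  0.1 -1.1] op 0.001 t 9.7
```

Now 1.665 rad (95°), as expected. Third identical sweep.

carry_out(
  moves=[
    {"dx": 0,"dy": 0.04,"dz": 0,"twist": 0},
    {"dx": 0,"dy": 0.078,"dz": 0.01,"twist": 0},
    {"dx": 0,"dy": 0.079,"dz": 0.04,"twist": 0},
    {"dx": 0,"dy": 0.079,"dz": 0.07,"twist": 0},
    {"dx": 0,"dy": 0.079,"dz": 0.07,"twist": 0},
  ],
)

```text
t: 10.2
eef_pos: [610.3, 94.2, 209.1]
tcp_rot: [-3.132, -0.001, 1.707]
ft_force: [-0.6, 0.4, 0.1]
opening: 0.0
```

carry_out(
  moves=[
    {"dx": 0,"dy": 0,"dz": 0.035,"twist": 0},
    {"dx": 0,"dy": 0,"dz": 0.065,"twist": 0},
    {"dx": 0,"dy": 0,"dz": 0.071,"twist": 0},
    {"dx": 0,"dy": -0.005,"dz": 0.071,"twist": 0},
    {"dx": 0,"dy": -0.01,"dz": 0.071,"twist": 0},
  ],
)

```text
t: 10.7
eef_pos: [604.2, 93.0, 145.3]
tcp_rot: [3.136, 0.0, 1.707]
ft_force: [7.4, 2.0, 7.1]
opening: 0.009
```

carry_out(
  moves=[
    {"dx": 0,"dy": -0.008,"dz": 0,"twist": 0},
    {"dx": 0,"dy": -0.016,"dz": 0,"twist": 0},
    {"dx": 0,"dy": -0.023,"dz": 0.0,"twist": 0},
    {"dx": 0,"dy": -0.03,"dz": 0.003,"twist": 0},
    {"dx": 0,"dy": -0.036,"dz": 0.006,"twist": 0},
  ],
)

```text
t: 11.2
eef_pos: [566.7, 88.0, 137.7]
tcp_rot: [3.14, 0.0, 1.707]
ft_force: [3.0, 0.3, 2.5]
opening: 0.006
```

carry_out(
  moves=[
    {"dx": 0,"dy": -0.008,"dz": 0.001,"twist": 0},
    {"dx": 0,"dy": -0.016,"dz": 0.002,"twist": 0},
    {"dx": 0,"dy": -0.024,"dz": 0.004,"twist": 0},
    {"dx": 0,"dy": -0.031,"dz": 0.006,"twist": 0},
    {"dx": 0,"dy": -0.037,"dz": 0.008,"twist": 0},
  ],
)

```text
t: 11.7
eef_pos: [530.0, 83.0, 128.4]
tcp_rot: [3.141, 0.0, 1.707]
ft_force: [8.8, 0.7, -4.8]
opening: 0.002
```

carry_out(
  moves=[
    {"dx": 0,"dy": 0.003,"dz": 0,"twist": 0},
    {"dx": 0,"dy": 0.003,"dz": -0.03,"twist": 0},
    {"dx": 0,"dy": 0.003,"dz": -0.07,"twist": 0},
    {"dx": 0,"dy": 0.003,"dz": -0.11,"twist": 0},
    {"dx": 0,"dy": 0.003,"dz": -0.15,"twist": 0},
  ],
)

```text
t: 12.2
eef_pos: [532.3, 83.4, 280.1]
tcp_rot: [-3.139, -0.0, 1.707]
ft_force: [0.2, -0.2, -0.7]
opening: 0.005
```

```bash
python3 - <<'E'
from phi import *
snap('scene','s7'); snap('wrist','w7'); phis('s7'); phis('w7'); rot(-58,0,70)
E
```

```text
s7 phi 0.38 deg 21.8 cost 1.373
s7 phi 4.15 deg 237.8 cost 1.395
s7 phi 2.895 deg 165.9 cost 1.415
w7 phi 4.15 deg 237.8 cost 0.595
w7 phi 0.38 deg 21.8 cost 0.595
w7 phi 2.895 deg 165.9 cost 0.734
w7 phi 1.64 deg 94.0 cost 2.51
rel axle now -20.1 -0.7 171.5
plan [0.0008, -0.0385, 0.1013] twist 0.01 pos [534.2  83.6 283.5] rpy [3.1354e+00 7.0000e-04 1.7070e+00] F [ 0.1 -0.3  0.3] op 0.002 t 12.3
```

View pics/w7.png

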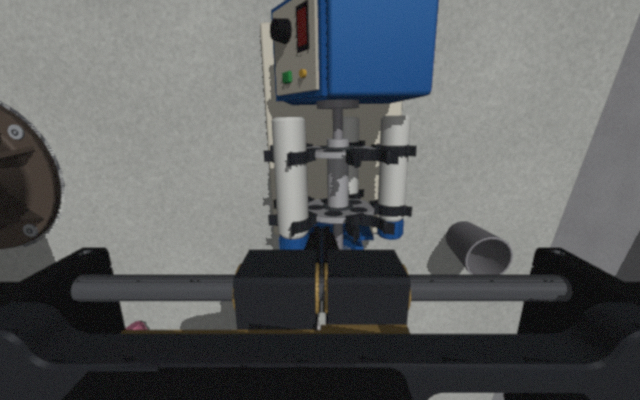

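Empty clips now visible right of the hub at (370,152), (375,212), so phi ≈ 0.38 rad. I'll press the −50° bottle down to −72°.

carry_out(
  moves=[
    {"dx": 0,"dy": -0.041,"dz": 0.01,"twist": 0},
    {"dx": 0,"dy": -0.041,"dz": 0.05,"twist": 0},
    {"dx": 0,"dy": -0.041,"dz": 0.09,"twist": 0},
    {"dx": 0,"dy": -0.041,"dz": 0.1,"twist": 0},
    {"dx": 0,"dy": -0.041,"dz": 0.105,"twist": 0},
  ],
)

```text
t: 12.8
eef_pos: [492.1, 77.8, 172.9]
tcp_rot: [-3.138, -0.0, 1.707]
ft_force: [0.4, 0.1, 0.6]
opening: 0.007
```

carry_out(
  moves=[
    {"dx": 0,"dy": 0,"dz": 0.006,"twist": 0},
    {"dx": 0,"dy": 0,"dz": 0.012,"twist": 0},
    {"dx": 0,"dy": 0,"dz": 0.018,"twist": 0},
    {"dx": 0,"dy": 0,"dz": 0.024,"twist": 0},
    {"dx": 0,"dy": 0,"dz": 0.026,"twist": 0},
  ],
)

```text
t: 13.3
eef_pos: [478.6, 76.2, 147.0]
tcp_rot: [-3.109, -0.0, 1.709]
ft_force: [-64.3, -19.5, 38.0]
opening: 0.006
```

carry_out(
  moves=[
    {"dx": 0,"dy": 0,"dz": 0,"twist": 0},
    {"dx": 0,"dy": 0,"dz": 0,"twist": 0},
  ],
)

```text
t: 13.5
eef_pos: [478.5, 76.2, 146.8]
tcp_rot: [-3.109, -0.0, 1.709]
ft_force: [-63.9, -18.8, 32.5]
opening: 0.007
```

```bash
python3 - <<'E'
from phi import *
snap('scene','s8'); snap('wrist','w8'); phis('s8'); phis('w8'); rot(-58,0,70)
E
```

```text
s8 phi 2.54 deg 145.5 cost 1.42
s8 phi 0.03 deg 1.7 cost 1.421
s8 phi 3.8 deg 217.7 cost 1.421
s8 phi 5.05 deg 289.3 cost 2.821
w8 phi 0.025 deg 1.4 cost 0.63
w8 phi 3.795 deg 217.4 cost 0.645
w8 phi 2.54 deg 145.5 cost 0.681
rel axle now -76.2 -0.5 34.8
plan [0.0005, 0.0171, -0.0357] twist 0.12 pos [478.5  76.2 146.8] rpy [-3.1086e+00 -5.0000e-04  1.7090e+00] F [-62.3 -18.   32.4] op 0.003 t 13.6
```

Rotor is at ≈0.03 rad, but the tip has wedged beside the bottle (64 N sideways). Unload outward first, then lift.

carry_out(
  moves=[
    {"dx": 0,"dy": -0.008,"dz": 0,"twist": 0},
    {"dx": 0,"dy": -0.016,"dz": 0,"twist": 0},
    {"dx": 0,"dy": -0.024,"dz": 0,"twist": 0},
    {"dx": 0,"dy": -0.03,"dz": 0,"twist": 0},
    {"dx": 0,"dy": -0.03,"dz": -0.02,"twist": 0},
  ],
)

```text
t: 14.1
eef_pos: [461.8, 73.7, 167.1]
tcp_rot: [-3.139, -0.0, 1.707]
ft_force: [0.3, 0.5, 0.4]
opening: 0.004
```

carry_out(
  moves=[
    {"dx": 0,"dy": 0,"dz": -0.04,"twist": 0},
    {"dx": 0,"dy": 0,"dz": -0.08,"twist": 0},
    {"dx": 0,"dy": 0,"dz": -0.12,"twist": 0},
    {"dx": 0,"dy": 0,"dz": -0.12,"twist": 0},
  ],
)

```text
t: 14.5
eef_pos: [464.7, 73.9, 292.9]
tcp_rot: [3.132, 0.001, 1.707]
ft_force: [0.4, -0.2, 0.1]
opening: 0.006
```

```bash
python3 - <<'E'
from phi import *
snap('scene','s9'); snap('wrist','w9'); phis('s9'); phis('w9'); rot(0,0,150)
plan(452.9,-290.9,300,.337+np.pi/2); print(state()['joints'])
E
```

```text
s9 phi 2.545 deg 145.8 cost 1.338
s9 phi 3.8 deg 217.7 cost 1.338
s9 phi 0.03 deg 1.7 cost 1.338
w9 phi 3.8 deg 217.7 cost 0.623
w9 phi 0.03 deg 1.7 cost 0.623
w9 phi 2.545 deg 145.8 cost 0.697
rel axle now -91.9 -0.7 176.5
plan [0.0007, 0.0918, 0.0267] twist 0.01 pos [463.1  73.8 288.5] rpy [3.1394e+00 3.0000e-04 1.7070e+00] F [-0.5  1.2 -0.5] op 0.005 t 14.6
plan [-0.36, -0.0596, -0.0115] twist -11.5 pos [463.1  73.8 288.5] rpy [3.1394e+00 3.0000e-04 1.7070e+00] F [-0.5  1.2 -0.5] op 0.005 t 14.6
[ 1.71829016e-02  1.87610373e-01  1.81971258e+00 -8.39625373e-05
  1.13203383e+00 -1.19015136e-01]
```

Rotor rests at ≈0.03 rad. Now fetch the bottle.

carry_out(
  moves=[
    {"dx": -0.045,"dy": -0.008,"dz": 0,"twist": -3},
    {"dx": -0.09,"dy": -0.015,"dz": 0,"twist": -6},
    {"dx": -0.135,"dy": -0.023,"dz": 0,"twist": -9},
    {"dx": -0.18,"dy": -0.03,"dz": 0,"twist": -11.5},
    {"dx": -0.225,"dy": -0.037,"dz": 0,"twist": -11.5},
  ],
  grip=0.07,
)

```text
t: 15.1
eef_pos: [456.1, -155.8, 286.6]
tcp_rot: [-3.14, -0.001, 1.909]
ft_force: [0.1, -0.2, 0.1]
opening: 0.371
```

carry_out(
  moves=[
    {"dx": -0.045,"dy": 0.004,"dz": 0.02,"twist": 0},
    {"dx": -0.09,"dy": 0.004,"dz": 0.03,"twist": 0},
    {"dx": -0.132,"dy": 0.004,"dz": 0.04,"twist": 0},
    {"dx": -0.132,"dy": 0.004,"dz": 0.07,"twist": 0},
    {"dx": -0.132,"dy": 0.004,"dz": 0.07,"twist": 0},
  ],
)

```text
t: 15.6
eef_pos: [502.4, -277.1, 213.0]
tcp_rot: [-3.137, -0.007, 1.906]
ft_force: [-0.0, 0.4, -0.8]
opening: 0.727
```

```bash
python3 - <<'E'
from h import *
snap('wrist','w10'); plan(452.9,-290.9,27,.337+np.pi/2)
X,p,ok=cloud('w10'); h,s,v=cv2.split(cv2.cvtColor(p,cv2.COLOR_RGB2HSV))
m=ok&(X[...,2]>52)&(X[...,2]<75)&(X[...,0]>400)&(X[...,0]<510)&(X[...,1]>-380)&(X[...,1]<-150)&(s<60)&(v>120)
q=X[m][:,:2].astype(np.float32); vx,vy,x0,y0=cv2.fitLine(q,cv2.DIST_HUBER,0,1,1).ravel(); print(len(q),np.arctan2(-vx,vy),'axis x at y=-290:',x0+vx/vy*(-290.9-y0),q[:,1].max())
E
```

```text
plan [0.0024, -0.0514, 0.1886] twist -0.04 pos [ 503.1 -276.9  215.4] rpy [-3.1383 -0.0048  1.907 ] F [ 0.1 -0.3  0.1] op 0.729 t 15.65
3028 -2.8420315 axis x at y=-290: 455.48947 -182.77846
```

View pics/w10.png

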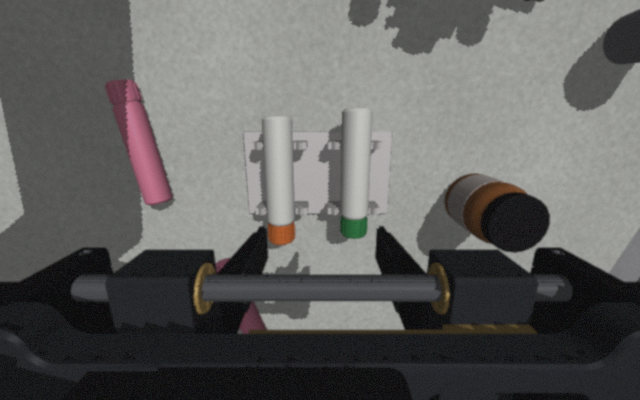

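Orange-capped bottle at left: cap (281,232), body to (278,118). The TCP is currently between the two bottles, so shift −51 mm in tool y, then descend.

carry_out(
  moves=[
    {"dx": 0.001,"dy": -0.025,"dz": 0,"twist": 0},
    {"dx": 0.002,"dy": -0.051,"dz": 0.02,"twist": 0},
    {"dx": 0.002,"dy": -0.051,"dz": 0.06,"twist": 0},
    {"dx": 0.002,"dy": -0.051,"dz": 0.08,"twist": 0},
    {"dx": 0.002,"dy": -0.051,"dz": 0.08,"twist": 0},
  ],
)

```text
t: 16.15
eef_pos: [454.7, -291.2, 136.9]
tcp_rot: [-3.14, -0.003, 1.908]
ft_force: [0.9, 0.4, 1.3]
opening: 0.736
```

```bash
python3 - <<'E'
from h import *
snap('wrist','w11'); plan(452.9,-290.9,27,.337+np.pi/2)
X,p,ok=cloud('w11'); h,s,v=cv2.split(cv2.cvtColor(p,cv2.COLOR_RGB2HSV))
for f in('w10','w11'):
    X,p,ok=cloud(f); d=X[...,:2]-[452.9,-290.9]; e=np.array([np.cos(.337),np.sin(.337)]); u=np.array([-e[1],e[0]]); a=d@e; b=d@u
    m=ok&(X[...,2]>54)&(X[...,2]<72)&(abs(a)<25)&(abs(b)<100)
    k=np.polyfit(b[m],a[m],1); print(f,m.sum(),'lateral fit',k,'b range',np.percentile(b[m],[.5,99.5]),'a',np.percentile(a[m],[1,99]))
E
```

```text
plan [0.0015, -0.0021, 0.1114] twist 0.04 pos [ 455.4 -291.7  138.3] rpy [-3.1411e+00 -8.0000e-04  1.9085e+00] F [ 0.3  0.  -0.3] op 0.735 t 16.2
w10 3237 lateral fit [0.00139445 0.31298246] b range [-73.01535968  75.41433263] a [-15.11879021  14.02735399]
w11 5115 lateral fit [-1.73166149e-05 -8.07744062e-01] b range [-67.95876878  74.81247576] a [-15.58083772  13.90578974]
```

carry_out(
  moves=[
    {"dx": 0.001,"dy": -0.002,"dz": 0.04,"twist": 0},
    {"dx": 0.001,"dy": -0.002,"dz": 0.08,"twist": 0},
    {"dx": 0.001,"dy": -0.002,"dz": 0.1,"twist": 0},
    {"dx": 0.001,"dy": -0.002,"dz": 0.112,"twist": 0},
    {"dx": 0.001,"dy": -0.002,"dz": 0.112,"twist": 0},
  ],
)

```text
t: 16.7
eef_pos: [453.6, -292.0, 26.1]
tcp_rot: [-3.142, -0.0, 1.908]
ft_force: [0.5, -0.0, 0.9]
opening: 0.733
```

carry_out(
  moves=[
    {"dx": 0,"dy": 0,"dz": 0,"twist": 0},
    {"dx": 0,"dy": 0,"dz": 0,"twist": 0},
    {"dx": 0,"dy": 0,"dz": 0,"twist": 0},
    {"dx": 0,"dy": 0,"dz": 0,"twist": 0},
    {"dx": 0,"dy": 0,"dz": 0,"twist": 0},
  ],
  grip=0.02,
)

```text
t: 17.2
eef_pos: [453.3, -292.2, 26.3]
tcp_rot: [3.141, 0.001, 1.908]
ft_force: [0.4, 0.3, -1.5]
opening: 0.376
```

carry_out(
  moves=[
    {"dx": 0,"dy": 0,"dz": 0,"twist": 0},
    {"dx": 0,"dy": 0,"dz": 0,"twist": 0},
    {"dx": 0,"dy": 0,"dz": 0,"twist": 0},
  ],
)

```text
t: 17.5
eef_pos: [453.5, -292.2, 26.2]
tcp_rot: [3.141, 0.001, 1.908]
ft_force: [2.1, 2.2, 5.2]
opening: 0.351
```

```bash
python3 - <<'E'
from h import *
plan(452.9,-290.9,27,.337+np.pi/2)
E
```

```text
plan [0.0014, -0.0001, -0.0008] twist -0.01 pos [ 453.5 -292.2   26.2] rpy [3.1411e+00 7.0000e-04 1.9075e+00] F [2.1 2.2 5.2] op 0.351 t 17.5
```

Gripped (33 mm opening). Lift.

carry_out(
  moves=[
    {"dx": 0,"dy": 0,"dz": -0.02,"twist": 0},
    {"dx": 0,"dy": 0,"dz": -0.06,"twist": 0},
    {"dx": 0,"dy": 0,"dz": -0.105,"twist": 0},
    {"dx": 0,"dy": 0,"dz": -0.15,"twist": 0},
    {"dx": 0,"dy": 0,"dz": -0.195,"twist": 0},
  ],
)

```text
t: 18.0
eef_pos: [452.5, -291.8, 222.4]
tcp_rot: [-3.141, -0.001, 1.908]
ft_force: [1.5, -0.5, -1.4]
opening: 0.352
```

carry_out(
  moves=[
    {"dx": 0,"dy": 0,"dz": -0.045,"twist": 3},
    {"dx": 0,"dy": 0,"dz": -0.075,"twist": 6},
    {"dx": 0,"dy": 0,"dz": -0.075,"twist": 9},
    {"dx": 0,"dy": 0,"dz": -0.075,"twist": 11.5},
    {"dx": 0,"dy": 0,"dz": -0.075,"twist": 11.5},
  ],
)

```text
t: 18.5
eef_pos: [452.8, -292.0, 295.6]
tcp_rot: [-3.141, -0.0, 1.706]
ft_force: [-0.6, -0.5, -1.4]
opening: 0.35
```

```bash
python3 - <<'E'
from h import *
rot(0,0,170)
E
```

```text
rel axle now -151.7 -361.7 183.6
plan [0.3618, 0.1515, 0.0136] twist -0.03 pos [ 452.8 -292.   295.6] rpy [-3.1408e+00 -4.0000e-04  1.7062e+00] F [-0.6 -0.5 -1.4] op 0.35 t 18.5
```

carry_out(
  moves=[
    {"dx": 0.036,"dy": 0.015,"dz": 0,"twist": 0},
    {"dx": 0.075,"dy": 0.03,"dz": 0,"twist": 0},
    {"dx": 0.115,"dy": 0.047,"dz": 0,"twist": 0},
    {"dx": 0.155,"dy": 0.064,"dz": 0,"twist": 0},
    {"dx": 0.195,"dy": 0.08,"dz": 0,"twist": 0},
  ],
)

```text
t: 19.0
eef_pos: [505.9, -86.4, 295.4]
tcp_rot: [-3.141, -0.0, 1.708]
ft_force: [0.0, -0.0, -1.0]
opening: 0.353
```

carry_out(
  moves=[
    {"dx": 0.04,"dy": 0.017,"dz": 0,"twist": 0},
    {"dx": 0.08,"dy": 0.033,"dz": 0,"twist": 0},
    {"dx": 0.12,"dy": 0.05,"dz": 0,"twist": 0},
    {"dx": 0.15,"dy": 0.065,"dz": 0,"twist": 0},
    {"dx": 0.165,"dy": 0.0715,"dz": 0,"twist": 0},
  ],
)

```text
t: 19.5
eef_pos: [554.6, 87.4, 295.2]
tcp_rot: [-3.14, -0.0, 1.71]
ft_force: [0.1, -0.1, -1.6]
opening: 0.353
```

carry_out(
  moves=[
    {"dx": 0,"dy": 0,"dz": 0.02,"twist": 0},
    {"dx": 0,"dy": 0,"dz": 0.05,"twist": 0},
    {"dx": 0,"dy": 0,"dz": 0.05,"twist": 0},
    {"dx": 0,"dy": 0,"dz": 0.05,"twist": 0},
  ],
)

```text
t: 19.9
eef_pos: [554.4, 84.6, 246.1]
tcp_rot: [-3.14, 0.0, 1.707]
ft_force: [0.3, -0.2, -1.2]
opening: 0.354
```

```bash
python3 - <<'E'
from phi import *
rot(0,-1,90)
snap('wrist','w12'); snap('scene','s12'); phis('s12'); phis('w12')
a=cv2.imread('pics/w12.png'); b=cv2.imread('pics/s12.png')[150:260,280:410]
cv2.imwrite('pics/c.png',np.hstack([cv2.resize(a[:,150:490],(425,500)),cv2.resize(b,(375,500))]))
# held bottle vs neighbour bottles, along axle
for f in('w12','s12'):
    X,p,ok=cloud(f); h,s,v=cv2.split(cv2.cvtColor(p,cv2.COLOR_RGB2HSV)); c,s_=np.cos(YR),np.sin(YR); d=X[...,:2]-A[:2]; x=d[...,0]*c+d[...,1]*s_; y=-d[...,0]*s_+d[...,1]*c; z=X[...,2]-112
    m=ok&(s<50)&(v>140)&(abs(y)<95)
    for nm,k in dict(held=(abs(x)<20)&(z>105)&(z<150),right=(abs(x-65)<20)&(z<45)&(z>15),left=(abs(x+65)<20)&(z<45)&(z>15)).items():
        k=k&m; 
        if k.sum()>20: print(f,nm,k.sum(),'y',np.percentile(y[k],[.5,99.5]).round(1),'x mid',np.median(x[k]).round(1),'slope',np.polyfit(y[k],x[k],1)[0].round(3),'ztop',np.percentile(z[k],98).round(1))
E
```

```text
rel axle now 0.1 -2.4 134.1
plan [0.0014, -0.0, 0.0441] twist 0.01 pos [554.4  84.6 246.1] rpy [-3.1405e+00  1.0000e-04  1.7069e+00] F [ 0.3 -0.2 -1.2] op 0.354 t 19.9
s12 phi 2.545 deg 145.8 cost 1.403
s12 phi 3.8 deg 217.7 cost 1.405
s12 phi 0.03 deg 1.7 cost 1.405
w12 phi 0.03 deg 1.7 cost 0.597
w12 phi 2.545 deg 145.8 cost 0.602
w12 phi 3.8 deg 217.7 cost 0.734
w12 right 2382 y [-44.9  77.2] x mid 65.5 slope -0.011 ztop 37.2
w12 left 2581 y [-46.9  75.5] x mid -61.4 slope -0.014 ztop 41.2
s12 right 245 y [-46.3  74.9] x mid 75.3 slope -0.017 ztop 38.3
s12 left 178 y [-68.5  73.3] x mid -57.4 slope 0.01 ztop 43.2
```

View pics/c.png

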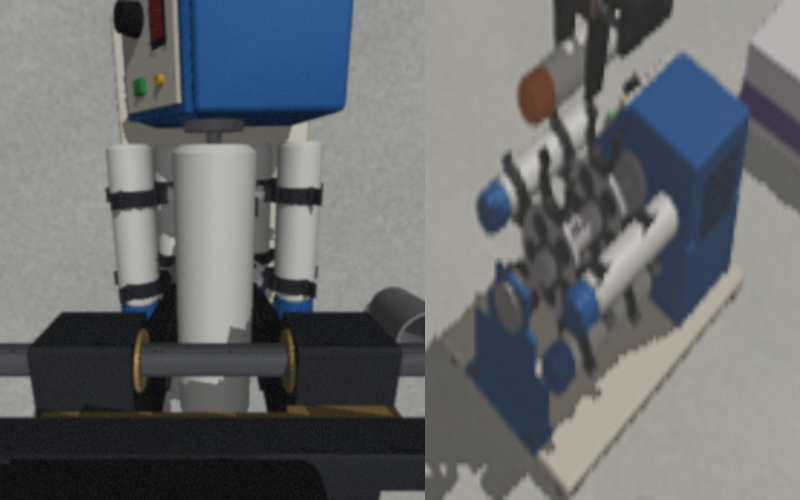

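Empty clips point up under the held bottle, with its orange cap at the tail-bracket end like the blue ones. Descend to just above the lips, then press in small steps.

carry_out(
  moves=[
    {"dx": 0.002,"dy": 0.002,"dz": 0.02,"twist": 0},
    {"dx": 0.002,"dy": 0.002,"dz": 0.04,"twist": 0},
    {"dx": 0.002,"dy": 0.002,"dz": 0.055,"twist": 0},
    {"dx": 0.002,"dy": 0.002,"dz": 0.06,"twist": 0},
    {"dx": 0.002,"dy": 0.002,"dz": 0.06,"twist": 0},
  ],
)

```text
t: 20.5
eef_pos: [556.3, 87.2, 186.4]
tcp_rot: [3.141, 0.0, 1.707]
ft_force: [-0.5, -0.7, -1.4]
opening: 0.352
```

carry_out(
  moves=[
    {"dx": 0,"dy": 0,"dz": 0.003,"twist": 0},
    {"dx": 0,"dy": 0,"dz": 0.006,"twist": 0},
    {"dx": 0,"dy": 0,"dz": 0.008,"twist": 0},
    {"dx": 0,"dy": 0,"dz": 0.01,"twist": 0},
  ],
)

```text
t: 20.9
eef_pos: [557.6, 87.4, 178.0]
tcp_rot: [3.136, 0.001, 1.707]
ft_force: [-0.1, -0.7, 13.8]
opening: 0.351
```

```bash
python3 - <<'E'
from h import *
rot(2,0,48)
E
```

```text
rel axle now 3.7 -0.1 66.0
plan [0.0001, -0.0018, 0.018] twist 0.01 pos [557.6  87.4 178. ] rpy [3.1365e+00 6.0000e-04 1.7071e+00] F [-0.1 -0.7 13.8] op 0.351 t 20.9
```

carry_out(
  moves=[
    {"dx": 0,"dy": 0,"dz": 0.002,"twist": 0},
    {"dx": 0,"dy": 0,"dz": 0.004,"twist": 0},
  ],
)

```text
t: 21.1
eef_pos: [557.6, 87.4, 174.1]
tcp_rot: [3.137, 0.001, 1.707]
ft_force: [0.2, -1.0, 11.8]
opening: 0.352
```

carry_out(
  moves=[
    {"dx": 0,"dy": 0,"dz": 0.002,"twist": 0},
    {"dx": 0,"dy": 0,"dz": 0.004,"twist": 0},
  ],
)

```text
t: 21.3
eef_pos: [557.3, 87.4, 169.7]
tcp_rot: [3.137, 0.001, 1.707]
ft_force: [1.5, 0.1, 9.0]
opening: 0.352
```

carry_out(
  moves=[
    {"dx": 0,"dy": 0,"dz": 0.002,"twist": 0},
    {"dx": 0,"dy": 0,"dz": 0.004,"twist": 0},
  ],
)

```text
t: 21.5
eef_pos: [557.0, 87.4, 165.1]
tcp_rot: [3.139, 0.0, 1.707]
ft_force: [-0.1, 0.5, 3.1]
opening: 0.349
```

carry_out(
  moves=[
    {"dx": 0,"dy": 0,"dz": 0.002,"twist": 0},
    {"dx": 0,"dy": 0,"dz": 0.004,"twist": 0},
  ],
)

```text
t: 21.7
eef_pos: [556.6, 87.4, 160.3]
tcp_rot: [3.14, 0.0, 1.707]
ft_force: [-1.7, -0.7, 23.9]
opening: 0.353
```

```bash
python3 - <<'E'
from phi import *
rot(2,0,48); snap('scene','s13'); phis('s13')
E
```

```text
rel axle now 2.7 0.1 48.3
plan [-0.0001, -0.0007, 0.0003] twist 0.02 pos [556.6  87.4 160.3] rpy [3.1400e+00 3.0000e-04 1.7071e+00] F [-1.7 -0.7 23.9] op 0.353 t 21.7
s13 phi 2.545 deg 145.8 cost 1.428
s13 phi 3.8 deg 217.7 cost 1.43
s13 phi 0.035 deg 2.0 cost 1.768
s13 phi 5.05 deg 289.3 cost 2.386
```

Force fell through the snap, then rose at exactly the expected seat height (48 mm above the axle): home. Unload, open, lift.

carry_out(
  moves=[
    {"dx": 0,"dy": 0,"dz": -0.002,"twist": 0},
    {"dx": 0,"dy": 0,"dz": -0.002,"twist": 0},
    {"dx": 0,"dy": 0,"dz": -0.002,"twist": 0},
    {"dx": 0,"dy": 0,"dz": -0.002,"twist": 0},
    {"dx": 0,"dy": 0,"dz": -0.002,"twist": 0},
  ],
  grip=0.062,
)

```text
t: 22.25
eef_pos: [556.0, 87.4, 161.8]
tcp_rot: [-3.141, 0.0, 1.707]
ft_force: [-0.4, 0.2, -0.2]
opening: 0.645
```

carry_out(
  moves=[
    {"dx": 0,"dy": 0,"dz": -0.01,"twist": 0},
    {"dx": 0,"dy": 0,"dz": -0.03,"twist": 0},
    {"dx": 0,"dy": 0,"dz": -0.07,"twist": 0},
    {"dx": 0,"dy": 0,"dz": -0.11,"twist": 0},
    {"dx": 0,"dy": 0,"dz": -0.15,"twist": 0},
  ],
)

```text
t: 22.75
eef_pos: [555.8, 87.4, 314.3]
tcp_rot: [3.141, 0.0, 1.707]
ft_force: [1.2, -1.2, 0.3]
opening: 0.652
```

carry_out(
  moves=[
    {"dx": -0.04,"dy": 0,"dz": -0.02,"twist": 0},
    {"dx": -0.08,"dy": 0,"dz": -0.03,"twist": 0},
    {"dx": -0.08,"dy": 0,"dz": -0.03,"twist": 0},
    {"dx": -0.08,"dy": 0,"dz": -0.03,"twist": 0},
  ],
)

```text
t: 23.15
eef_pos: [566.8, 7.6, 342.4]
tcp_rot: [3.141, -0.0, 1.705]
ft_force: [-1.1, 0.9, -0.2]
opening: 0.652
```

```bash
python3 - <<'E'
from phi import *
snap('wrist','w14'); snap('scene','s14'); phis('s14'); phis('w14')
for f in('w14','s14'):
    X,p,ok=cloud(f); h,s,v=cv2.split(cv2.cvtColor(p,cv2.COLOR_RGB2HSV)); c,s_=np.cos(YR),np.sin(YR); d=X[...,:2]-A[:2]; x=d[...,0]*c+d[...,1]*s_; y=-d[...,0]*s_+d[...,1]*c; z=X[...,2]-112
    m=ok&(s<50)&(v>140)&(abs(y)<95); k=m&(abs(x)<20)&(z>65)&(z<110)
    print(f,'y',np.percentile(y[k],[.5,99.5]).round(1),'x',np.median(x[k]).round(1),'slope',np.polyfit(y[k],x[k],1)[0].round(3),'ztop',np.percentile(z[k],98).round(1))
    for nm,r in dict(R=(abs(x-65)<20),L=(abs(x+65)<20)).items():
        k=m&r&(z<45)&(z>15); print(nm,np.percentile(y[k],[.5,99.5]).round(1))
    o=ok&(h>4)&(h<17)&(s>150)&(z>40)&(abs(x)<30); print('orange cap',o.sum(),np.median(y[o]).round(1) if o.any() else '')
    g=ok&(h>50)&(h<85)&(s>100)&(abs(X[...,0]-553)<60)&(abs(X[...,1]+313)<50); print('green',np.median(X[g],0).round())
a=cv2.imread('pics/w14.png'); b=cv2.imread('pics/s14.png')[150:260,280:410]
cv2.imwrite('pics/d.png',np.hstack([cv2.resize(a[:,150:490],(425,500)),cv2.resize(b,(375,500))]))
E
```

```text
s14 phi 2.54 deg 145.5 cost 1.344
s14 phi 3.795 deg 217.4 cost 1.345
s14 phi 5.05 deg 289.3 cost 2.364
w14 phi 2.54 deg 145.5 cost 0.687
w14 phi 3.8 deg 217.7 cost 0.724
w14 phi 1.29 deg 73.9 cost 2.019
w14 phi 5.055 deg 289.6 cost 2.077
w14 y [-47.3  75.6] x 3.1 slope -0.008 ztop 86.3
R [-45.2  76.9]
L [-48.2  75. ]
orange cap 546 -60.7
green [ 565. -299.   55.]
s14 y [-51.9  74. ] x 8.8 slope -0.001 ztop 87.5
R [-44.5  74.5]
L [-68.9  73.4]
orange cap 27 -62.1
green [ 563. -314.   58.]
```

View pics/d.png

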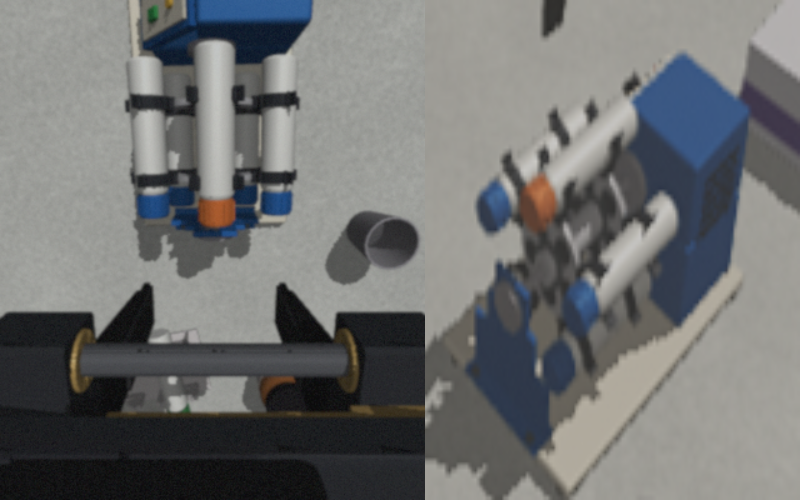

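The bottle is seated in line with its neighbours. The top of the bottle is at 86 mm against 85 expected, the ends match within 2 mm, and rotor ≈ 0.03 rad. The gripper is clear, so I'm handing in.

```bash
python3 -c "
from cell import *
print(job_done()); print(state()['t'])"
```

```text
the job is handed in; nothing more can be done
None
the job is handed in; nothing more can be done
```

The orange-capped bottle is loaded in the empty clips at the top of the rotor, cap at the tail-bracket end like its neighbours, and the job is handed in. It took about 23 s of the 72 s allowed.

- **Rotor:** I turned it with the shut fingers, using three sweeps and one downward press on a held bottle. It ended about 0.03 rad from straight up.
- **Pressing home:** I measured 14 N at the lips. The force fell through the snap and rose to 24 N at the expected seat height, and I stopped there.
- **Last checks:**
  - Bottle top is 86 mm from the axle (85 expected) and its tilt from the axle line is 0.01 rad or less.
  - Bottle ends are within about 2 mm of the neighbours'.
  - The gripper was clear with no contact force.
  - The green-capped bottle matches its starting position in the scene camera. I did not measure the jar, beaker or glove box again, but the arm did not go near them.

Some things did not go as planned:
- **Starting angle:** I first took it as 2.97 rad; it was 4.23, one place further round. That is why it took an extra sweep.
- **Sideways force:** during the downward press the fingertip slipped beside the held bottle, with about 65 N sideways on the tool. That is below the 120 N wrist limit. I moved outward to unload it before lifting.
- **Camera disagreement:** the scene camera put the bottle 9 mm to one side, but it only sees that face. The wrist camera gave 3 mm, about 1 mm from the expected seat.

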